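# Feed a carton along the scan fence with the push stick

## Task

Pick up the orange push stick from its green pad by its leaning black grip plate and use it to press the white carton flush against the aluminium fence, before the scanner bar. Then feed the carton along the fence, kept flush, under the scanner bar until it touches the red stop, and stand the stick back upright on the green pad. Do not touch the carton with the gripper or arm, do not tip it, and leave the other items alone.

Things in the scene. Friction and masses are not known exactly. Their poses are not given: they have to be found in the camera images.
- stick_grip (a point): Centre of the push stick's black grip plate (yellow shaft): 110 mm wide (x), 14 mm thick, 60 mm along the shaft. Axes are the stick's: y = push direction, z up. Plate and shaft lean back 35 degrees from vertical: upwards they run along (0, -0.574, 0.819); the 14 mm is along (0, 0.819, 0.574), so grip across it with the gripper leaning likewise. 126.5 mm above the underside. Stick 0.55 kg.
- stick_foot (a point): Centre of the stick's footprint on its underside, same axes as stick_grip, which lies at (-10, -107.6, +126.5) mm from here. The orange foot, an L seen from above, is 64 mm wide (x -32 to +32) and spans y -83 to +83 mm: sole y -83 to +17, 22 mm high, side lip beyond. It stands by itself on its flat sole.
- stick_notch (a point): Inner corner of the foot's notch, on the underside, same axes; at (+20, +17, 0) mm from stick_foot. A flat face 40 mm high runs from here 52 mm towards -x and pushes the carton's rear. A lip 12 mm thick, 40 mm high runs from here 66 mm towards +y along the carton's outer side and presses it to the fence, which is on the -x side.
- scanner_bar (a point): Point on the underside of the black scanner bar above the fence face, 105 mm over the deck, 135 mm along +y from point fence, same axes. The bar is 36 mm wide (y +-18 mm), 45 mm high, reaches out to x = 88 mm; its grey post stands behind the fence (x below -22 mm) and carries it. Fixed.
- pad_top (a point): Top centre of the green parking pad, a fixed mat 150 mm (x) by 210 mm (y), its top 3 mm above the table. The stick starts and must finish standing here.
- carton_center (a point): Centre of the white carton with a green band over its top: 60 mm (x) by 80 mm (y) by 55 mm high, about 0.35 kg, standing on the blue deck, off the fence and slightly turned. Flush = its -x side against the fence.
- fence (a point): Point on the working face of the aluminium fence at deck-top height (12 mm above the table). x points from the face (on the robot's side) out over the blue deck, y is the feed direction, z up. The face is 40 mm high, y -215 to +345 mm; the deck spans y -225 to +355 mm, out to x = 140 mm. Fed under the bar means towards +y.
- stop_face (a point): Point where the red end stop's upstream face meets the deck and the fence face; same axes as the fence. The stop is fixed, reaches from the fence to x = 76 mm and is 32 mm high. The carton touching it has its centre at y = -40 mm, x = +30 mm here.
- tape: Clear roll of packing tape standing on its flat side, 90 mm diameter, 48 mm high, origin at its underside; leave alone.
- coupling: Brass coupling on the outer edge of the deck, 32 mm diameter, 34 mm high, origin at its underside; leave alone.
- barcode_gun: Black and grey hand scanner lying on its side, about 120 by 110 by 30 mm, origin under its head; leave alone.
- spray_can: Blue can, 54 mm diameter, 130 mm high, origin at its underside; leave alone.
- sprinkler: Black pop-up sprinkler, 40 mm diameter, 85 mm high, origin at its underside; leave alone.
- marker: Blue marker lying on the table, 120 mm long, origin at its underside; leave alone.
- kraft_carton: Brown carton, same size as the white one, already past the stop on the deck, origin at its underside; leave alone.
Things that resemble listed ones, but are neither listed nor needed, are in the scene too. What is shaped like the part that bears carton_center but pink, purple or yellow is not meant.

How it is judged:
On the way, in this order (a step that is already met when the one before it is completed fails the run):
1. the carton stands flush against the fence (within 6 mm and 0.10 rad), still before the scanner bar (its centre at most 75 mm along the fence) (x of carton_center in the frame of fence below 0.036 m and angle between the y axis of carton_center and the y axis of fence, either way round below 0.1 rad and y of carton_center in the frame of fence below 0.075 m), for 0.1 s.
2. the carton touches the red stop (within 6 mm), flush against the fence (x of carton_center in the frame of fence below 0.036 m and angle between the y axis of carton_center and the y axis of fence, either way round below 0.1 rad and y of carton_center in the frame of stop_face above -0.046 m), for 0.2 s.
At the end, for the whole second after the job is handed in: The carton stands on the deck at the red stop (within 6 mm), flush against the fence (within 6 mm and 0.10 rad), at rest; the push stick is released and stands upright on the green pad, its footprint's centre within 50 mm (x) and 60 mm (y) of the pad's centre (all of step 2 and z of carton_center in the frame of fence below 0.034 m and linear speed of each of carton, stick below 0.01 m/s and x of stick_foot in the frame of pad_top between -0.05 and 0.05 m and y of stick_foot in the frame of pad_top between -0.06 and 0.06 m and z of stick_foot in the frame of pad_top below 0.006 m and angle between stick_foot's own z axis and vertical below 0.1 rad); the robot touches nothing.
It fails at once if the carton leaves the fence (over 6 mm or 0.10 rad) once its centre is more than 75 mm along the fence, under the scanner bar (y of carton_center in the frame of fence above 0.075 m and (x of carton_center in the frame of fence above 0.036 m or angle between the y axis of carton_center and the y axis of fence, either way round above 0.1 rad)).
It fails at once if the gripper or arm touches the carton (contact force between any of the fingers, the arm and carton above 0.5 N).
It fails at once if the carton is tipped (over 0.25 rad) (angle between carton_center's own z axis and vertical above 0.25 rad).
It fails at once if another item is moved by more than 20 mm (distance of any of tape, coupling, barcode_gun, spray_can, sprinkler, marker, kraft_carton from where it was at the start of the episode above 0.02 m).
It also fails if it takes over 58 s, if anything falls off the work surface, if the arm or the gripper's body presses on something with over 40 N, if the wrist force passes 120 N, or if a joint passes its speed limit or range.

## Robot

A 6-joint arm with a two-finger parallel gripper is mounted at the origin on the work surface. World frame = base frame: x ahead of the robot, y to its left, z up, the work surface at z = 0. Lengths are in m, angles in rad, forces in N, time in s.
With the tool pointing down it reaches from about 0.425 to 0.95 m from the base axis. Payload 3.5 kg.
Tool frame: the origin (TCP) lies at the very end of the fingers, on their centre line; the grasp point (between the pads) lies 19 mm behind it; z points along the fingers, y is the line along which they close (so a half turn about z gives the same grasp; the last joint's range is limited). The gripper opens to 85 mm and grips with 20 to 120 N. Pads are 22 mm wide; open, the fingers measure 114 mm over their backs; the gripper's body (76 mm by 85 mm) begins 54 mm behind the grasp point. The pads swing forward as they close: fully open they stand 13 mm farther back than shut.
Start: joints at [1.162, 0.286, 1.577, -0, 1.279, -0.15], TCP at [0.173, 0.653, 0.231] pointing down, gripper open.
Joint ranges: [-2.77, 2.77], [-0.9, 2.22], [0.21, 2.48], [-1.53, 4.67], [0.24, 2.81], [-2.84, 2.84]. Speed limits (rad/s): [2.79, 2.79, 3.14, 3.14, 3.14, 3.14].

## Interface

Orientations are given as a unit quaternion [x, y, z, w].
In Python, from plant import ctrl gives the robot as it stands.
- The arm moves only by the tool carry_out, never from a script. Its argument "deltas" is one flat list of numbers, 6 for each row, row after row: the shift along the tool's x, y, z in m, then the turn, a rotation vector about the tool's x, y, z in rad. A call has 1 to 5 rows; each row is the pose to reach, as a shift and turn from the pose commanded when the call began, along the tool's axes at that moment; what a row does not reach only later rows make up. A row lasts 1/8 s, in which the tool goes at most 62.5 mm and 10.7 degrees, less where a joint would pass 70% of its speed; a pose out of reach is approached as far as the arm can. A call with a gripper value outside its range is refused whole. "grip" is the opening in per cent of the stroke, from 0 (shut) to 100 (fully open), set as the call begins (left out, the last holds). The fingers move at their own pace and stop on an object; "grip_force" is the grip in N (left out, the last holds). Time passes only in rows, so rows that repeat a pose let the fingers close. It gives the time, the measured TCP pose, the force, the opening and the grip force at its end, in the units of the state.
- ctrl.get_state(): the state, without advancing time (a new reading comes with each control period).
- ctrl.read_camera(name): name is "side" or "top" or "wrist"; returns (picture, depth): 400x640x3 uint8, red, green, blue; 400x640 float32, m along the optical axis (not along the pixel's ray), 0 where there is no reading.
- ctrl.camera_model(name): a dict with "intrinsics" (3x3 intrinsics, pixels), "k1" (the pictures are not rectified: a ray, as slopes to the right and down, at radius r is drawn at 1 + k1 r^2 times it, then the intrinsics apply), "extrinsics" (4x4, takes a point from world to camera coordinates); the wrist camera has in their place "hand_eye" (4x4, takes a point from camera to tool coordinates, whose origin is the TCP and whose axes are the flange's). Camera axes: x right, y down, z forward; pixel columns grow to the right and rows downward; lengths in m; the calibration is good to about 2 mm. A picture is of the moment at which its call begins: read the wrist's pose just before it. camera_model takes no time and is no camera call.
- ctrl.sign_off(): hands the job in; it is judged then, once.
Trained networks look in the newest picture that a camera, given by its name, has taken for a name from the list of things; names that differ only in an ending like _2 or _b are one class to them, and where a whole thing is asked for, a point or a joint stands for the part that bears it (a point fixed in the world has none). Each returns a list of dicts, best first, with "score" (0 to 1); they miss things now and then, are a little off and sometimes report something else, mostly with a low value. They report only what shows in the picture. A call takes as long as a camera call. They do not tell look-alikes from the thing itself.
- ctrl.find_in(camera, query): "uv" ([column, row] in pixels, amid what is visible of it).
The state is a dict: "time": time; "qpos": joint angles; "dq": joint speeds; "joint_efforts": joint torques, N m; "eef_pos": TCP position; "tcp_rot": TCP orientation; "contact_force": force on the tool from outside, world axes, zero at the start; "wrist_torque": the same for the moment, N m; "opening": opening from 0.0 (shut) to 1.0 (fully open); "finger_force": force on a finger pad.
Only numpy, scipy, OpenCV 4.12 (cv2) and the standard library are available. Lean on these libraries where they do the work, as an engineer would, in place of code of your own. Each camera call takes 0.05 s, during which the arm holds its last target. There are 200 camera calls.

## Working session

There is one attempt and no reset: what is moved stays moved. The work goes in short steps, Python scripts to look and compute and a tool call to move; the robot and the scene stay as the last step left them, time stands still between calls to the robot, and variables do not carry over. Pictures are saved under pics/ and viewed, at most 10 in all, crops included, and the job is handed in when it is done.

Besides the shell and the picture viewer there is one more tool, called after ">>>" by a JSON object that holds its "fn" and its "kwargs", one argument or row to a line. carry_out: Moves the arm, as the interface text tells. Its arguments: {"type":"object","properties":{"deltas":{"type":"array"},"grip":{"type":"number"},"grip_force":{"type":"number"}},"required":["deltas"]}

```bash
ls; mkdir -p pics; cat > h.py <<'E'
import numpy as np, cv2
from scipy.spatial.transform import Rotation as R
from plant import ctrl
def snap(n,f=None):
    s=ctrl.get_state(); im,d=ctrl.read_camera(n)
    if f: cv2.imwrite('pics/'+f,im[:,:,::-1])
    m=ctrl.camera_model(n); K=np.array(m['intrinsics']);k1=m['k1']
    if 'extrinsics' in m: T=np.linalg.inv(np.array(m['extrinsics']))
    else:
        W=np.eye(4);W[:3,:3]=R.from_quat(s['tcp_rot']).as_matrix();W[:3,3]=s['eef_pos'];T=W@np.array(m['hand_eye'])
    return im,d,K,k1,T
def cloud(S):
    im,d,K,k1,T=S
    v,u=np.mgrid[0:d.shape[0],0:d.shape[1]].astype(float)
    p=cv2.undistortPoints(np.stack([u.ravel(),v.ravel()],1)[:,None],K,np.array([k1,0,0,0.]))[:,0]
    P=np.c_[p,np.ones(len(p))]*d.reshape(-1,1)
    P=P@T[:3,:3].T+T[:3,3]; P[d.ravel()==0]=np.nan
    return P.reshape(*d.shape,3)
E
python3 - <<'E'
from h import *
for c in('top','side'):
    S=snap(c,c+'1.png');P=cloud(S)
    np.savez(c+'1.npz',P=P,im=S[0])
    print(c,S[4][:3,3].round(3))
    for q in ['stick_grip','stick_foot','carton_center','tape','coupling','barcode_gun','spray_can','sprinkler','marker','kraft_carton','fence','pad_top','stop_face','scanner_bar']:
        for r in ctrl.find_in(c,q)[:3]:
            u,v=map(int,r['uv']); print(q,round(r['score'],2),u,v,P[v,u].round(3))
print(ctrl.get_state())
E
```

```text
pics
top [ 0.44  -0.003  1.352]
stick_grip 0.67 495 211 [ 0.533 -0.409  0.092]
carton_center 0.74 310 211 [0.534 0.046 0.066]
carton_center 0.67 285 298 [0.318 0.108 0.058]
carton_center 0.57 229 146 [0.702 0.255 0.058]
tape 0.63 204 315 [0.27  0.319 0.017]
coupling 0.44 239 189 [0.593 0.23  0.044]
barcode_gun 0.84 433 143 [ 0.715 -0.273  0.031]
spray_can 0.9 373 117 [ 0.757 -0.108  0.136]
sprinkler 0.76 271 119 [0.767 0.145 0.081]
marker 0.5 339 275 [ 0.373 -0.027  0.018]
kraft_carton 0.76 162 213 [0.529 0.417 0.074]
fence 0.89 260 220 [0.515 0.18  0.008]
pad_top 0.86 451 222 [ 0.51  -0.321  0.007]
stop_face 0.86 188 219 [0.515 0.359 0.043]
scanner_bar 0.57 260 223 [0.507 0.179 0.014]
side [0.345 0.937 0.66 ]
stick_grip 0.91 348 133 [ 0.54  -0.418  0.103]
stick_grip 0.72 313 301 [0.505 0.255 0.014]
stick_foot 0.95 352 131 [ 0.528 -0.419  0.111]
carton_center 0.87 409 264 [0.323 0.144 0.05 ]
carton_center 0.74 215 281 [0.698 0.284 0.058]
carton_center 0.65 320 226 [0.53  0.066 0.068]
tape 0.91 412 328 [0.308 0.278 0.003]
tape 0.25 271 279 [0.597 0.238 0.041]
coupling 0.72 273 280 [0.
[... 577 characters left out ...]
015]
{'time': 1.5, 'qpos': array([ 1.16202793e+00,  2.86288685e-01,  1.57669207e+00,  5.37588866e-06,
        1.27858634e+00, -1.49991592e-01]), 'dq': array([-0.00063203,  0.00222603,  0.00142118,  0.00145722, -0.00061988,
       -0.00039162]), 'joint_efforts': array([-4.92552840e-05, -4.05963027e+01, -2.92920774e+01, -1.36512144e-04,
        7.38116887e-04,  3.28897741e-06]), 'eef_pos': array([0.1726932 , 0.65252794, 0.23133672]), 'tcp_rot': array([1.29028447e-01, 9.91640892e-01, 1.29973970e-05, 1.05089434e-06]), 'contact_force': array([-0.03651289, -1.32387603, -0.27269162]), 'wrist_torque': array([-0.01342674,  0.03605062,  0.01698394]), 'finger_force': 0.0, 'opening': 0.9973908737779603}
```

View pics/top1.png

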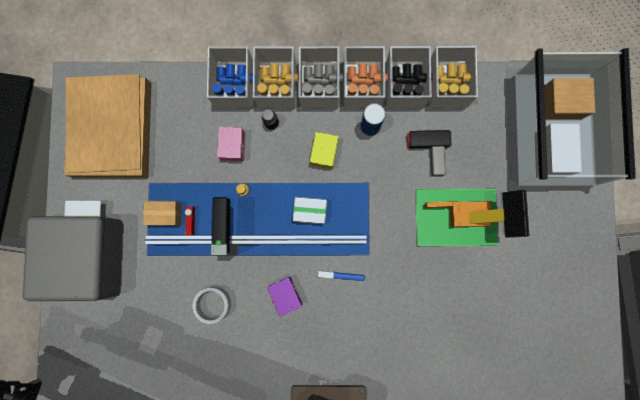

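View pics/side1.png

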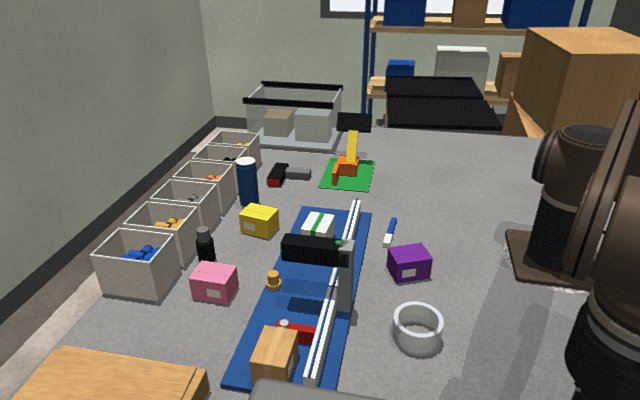

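The top view has +y to the left and +x up. The white carton is at (310,211), the fence line at row 240, the bar at column 220 and the red stop at (189,220). The stick stands on its pad at (470,213), with the grip at (515,213). The side view confirms this layout. Next I'll measure the geometry from colours and depth.

```bash
python3 - <<'E'
from h import *
for c in('top','side'):
    z=np.load(c+'1.npz');P=z['P'];im=z['im'];hsv=cv2.cvtColor(im,cv2.COLOR_RGB2HSV).astype(int)
    H,Sa,V=hsv[...,0],hsv[...,1],hsv[...,2];X,Y,Z=P[...,0],P[...,1],P[...,2]
    def box(x0,x1,y0,y1): return (X>x0)&(X<x1)&(Y>y0)&(Y<y1)
    def rep(n,m,rect=True):
        q=P[m]; print(c,n,len(q),'min',np.percentile(q,1,0).round(3),'max',np.percentile(q,99,0).round(3),end=' ')
        if rect and len(q)>5: r=cv2.minAreaRect(q[:,:2].astype(np.float32)); print('rect',np.round(r[0],4),np.round(r[1],4),round(r[2],2))
        else: print()
    rep('pad',(H>50)&(H<75)&(Sa>120)&box(.4,.65,-.45,-.2)&(Z<.015))
    rep('sole',(H>5)&(H<20)&(Sa>150)&box(.4,.65,-.5,-.2)&(Z<.035)&(Z>.012))
    rep('orange',(H>5)&(H<18)&(Sa>150)&box(.4,.65,-.5,-.2))
    rep('yellow',(H>=19)&(H<32)&(Sa>150)&box(.4,.65,-.5,-.2))
    rep('plate',(V<60)&box(.4,.65,-.5,-.35)&(Z>.06))
    rep('carton',box(.47,.6,-.03,.12)&(Z>.06))
    rep('deck',(H>100)&(H<125)&(Sa>120)&box(.4,.66,-.2,.55)&(Z<.022))
    rep('stopred',((H<5)|(H>174))&(Sa>140)&box(.43,.6,.3,.42)&(Z>.02))
    rep('kraft',box(.47,.6,.37,.5)&(Z>.06))
    rep('bar',box(.4,.6,.1,.3)&(Z>.12))
    rep('coupling',box(.57,.62,.2,.27)&(Z>.03))
    f=box(.42,.5,-.12,.45)&(Z>.035)&(Z<.065)&(V>150)&(Sa<60)
    rep('fence',f)
    q=P[f]
    for y in np.arange(-.1,.44,.08):
        s=q[(abs(q[:,1]-y)<.02)]
        if len(s): print('  y',round(y,2),np.percentile(s[:,0],[2,98]).round(4),np.median(s[:,2]).round(3))
E
```

```text
top pad 3093 min [ 0.453 -0.437 -0.003] max [ 0.597 -0.233  0.01 ] rect [ 0.5241 -0.3354] [0.1479 0.2098] 0.24
top sole 554 min [ 0.499 -0.416  0.014] max [ 0.562 -0.259  0.033] rect [ 0.5296 -0.3348] [0.063  0.1678] 2.39
top orange 738 min [ 0.499 -0.416  0.012] max [ 0.562 -0.255  0.049] rect [ 0.5288 -0.3916] [0.1349 0.2575] 17.12
top yellow 498 min [ 0.506 -0.426  0.006] max [ 0.563 -0.262  0.115] rect [ 0.5331 -0.3889] [0.1221 0.2563] 16.42
top plate 1179 min [ 0.471 -0.498  0.111] max [ 0.645 -0.422  0.173] rect [ 0.562  -0.4528] [0.068  0.1906] 74.53
top carton 758 min [0.507 0.009 0.062] max [0.567 0.089 0.074] rect [0.5369 0.049 ] [0.0805 0.0599] 85.38
top deck 10606 min [ 0.426 -0.101  0.006] max [0.612 0.466 0.019] rect [0.5199 0.1847] [0.1876 0.5796] 0.07
top stopred 175 min [0.477 0.35  0.023] max [0.546 0.365 0.05 ] rect [0.5118 0.3572] [0.015  0.0696] 89.8
top kraft 775 min [0.501 0.386 0.062] max [0.56  0.466 0.074] rect [0.5305 0.4262] [0.0823 0.0587] 89.95
top bar 1057 min [0.428 0.237 0.124] max [0.56  0.273 0.168] rect [0.494  0.2553] [0.1337 0.0378] 0.06
top coup
[... 1224 characters left out ...]
 [0.479 0.351 0.021] max [0.55  0.368 0.048] rect [0.5146 0.3594] [0.0719 0.0189] 2.55
side kraft 1558 min [0.503 0.387 0.061] max [0.562 0.468 0.071] rect [0.5328 0.4266] [0.0606 0.0847] 0.59
side bar 2092 min [0.429 0.24  0.121] max [0.561 0.275 0.166] rect [0.4958 0.2569] [0.1348 0.0388] 0.23
side coupling 141 min [0.586 0.217 0.031] max [0.608 0.239 0.05 ] rect [0.597  0.2277] [0.0225 0.0234] 69.23
side fence 1041 min [ 0.456 -0.086  0.048] max [0.477 0.448 0.06 ] rect [0.4666 0.1771] [0.0205 0.5457] 0.13
  y -0.1 [0.4584 0.4772] 0.053
  y -0.02 [0.4572 0.4767] 0.054
  y 0.06 [0.4571 0.4768] 0.053
  y 0.22 [0.4626 0.4762] 0.054
  y 0.3 [0.4566 0.476 ] 0.054
  y 0.38 [0.4562 0.4759] 0.054
```

```bash
cat >> h.py <<'E'
RT=np.array([[-1,0,0],[0,.819,.574],[0,.574,-.819]],float).T  # columns = tool axes, yaw 0
def plan(p,Rm,n,p0=None,R0=None):
    s=ctrl.get_state(); p0=s['eef_pos'] if p0 is None else np.array(p0); R0=R.from_quat(s['tcp_rot']).as_matrix() if R0 is None else R0
    d=R0.T@(np.array(p)-p0); rv=R.from_matrix(R0.T@Rm).as_rotvec()
    for i in range(1,n+1): print(np.r_[d,rv].__mul__(i/n).round(3).tolist())
E
python3 - <<'E'
from h import *
P=np.load('top1.npz')['P'].reshape(-1,3);im=np.load('top1.npz')['im'].reshape(-1,3)
m=(P[:,1]<-.44)&(P[:,1]>-.8)&(P[:,0]>.585)&(P[:,0]<1)
q=P[m&(P[:,2]>.03)];print('crate',np.percentile(q,[1,50,99],0).round(3))
m=(P[:,1]<-.38)&(P[:,1]>-.53)&(P[:,0]>.45)&(P[:,0]<.59)&(P[:,2]>.08)&(im.max(1)<60)
q=P[m];print('plate',len(q),q.mean(0),q.min(0),q.max(0),cv2.minAreaRect(q[:,:2].astype(np.float32)))
s=ctrl.get_state();R0=R.from_quat(s['tcp_rot']).as_matrix()
plan([.5,.2,.33],RT,11)
E
```

```text
crate [[ 0.607 -0.703  0.032]
 [ 0.774 -0.606  0.105]
 [ 0.906 -0.493  0.174]]
plate 1062 [ 0.52355754 -0.44102311  0.13770683] [ 0.47034542 -0.46481293  0.10570956] [ 0.57864457 -0.41949828  0.16243323] ((0.5243772268295288, -0.44229158759117126), (0.10893676429986954, 0.042434774339199066), 2.0718092918395996)
[-0.039, -0.032, -0.009, -0.055, 0.007, -0.023]
[-0.079, -0.064, -0.018, -0.111, 0.014, -0.046]
[-0.118, -0.096, -0.027, -0.166, 0.022, -0.068]
[-0.157, -0.129, -0.036, -0.221, 0.029, -0.091]
[-0.196, -0.161, -0.045, -0.276, 0.036, -0.114]
[-0.236, -0.193, -0.054, -0.332, 0.043, -0.137]
[-0.275, -0.225, -0.063, -0.387, 0.05, -0.16]
[-0.314, -0.257, -0.072, -0.442, 0.058, -0.182]
[-0.354, -0.289, -0.081, -0.497, 0.065, -0.205]
[-0.393, -0.322, -0.09, -0.553, 0.072, -0.228]
[-0.432, -0.354, -0.099, -0.608, 0.079, -0.251]
```

>>> {"fn": "carry_out", "kwargs": {
  "deltas": [-0.039, -0.032, -0.02, -0.055, 0.007, -0.023, -0.079, -0.064, -0.04, -0.11, 0.014, -0.046, -0.118, -0.096, -0.06, -0.166, 0.022, -0.068, -0.157, -0.129, -0.08, -0.221, 0.029, -0.091, -0.196, -0.161, -0.09, -0.276, 0.036, -0.114],
  "grip": 100
}}

```text
time: 2.12
eef_pos: [0.3219, 0.4457, 0.3234]
tcp_rot: [0.07, 0.988, 0.141, 0.001]
contact_force: [0.5, -0.5, -0.1]
opening: 1.001
finger_force: 0.0
```

```bash
python3 - <<'E'
from h import *
print(ctrl.get_state()['eef_pos']);plan([.5,.2,.33],RT,6)
E
```

```text
[0.3218938  0.4456918  0.32339139]
[-0.035, -0.035, -0.012, -0.055, 0.008, -0.022]
[-0.07, -0.069, -0.024, -0.109, 0.015, -0.045]
[-0.105, -0.104, -0.035, -0.164, 0.023, -0.067]
[-0.14, -0.138, -0.047, -0.219, 0.03, -0.089]
[-0.175, -0.173, -0.059, -0.273, 0.038, -0.112]
[-0.21, -0.207, -0.071, -0.328, 0.045, -0.134]
```

>>> {"fn": "carry_out", "kwargs": {
  "deltas": [-0.042, -0.041, -0.014, -0.066, 0.009, -0.027, -0.084, -0.083, -0.028, -0.131, 0.018, -0.054, -0.126, -0.124, -0.043, -0.197, 0.027, -0.08, -0.168, -0.166, -0.057, -0.262, 0.036, -0.107, -0.21, -0.207, -0.071, -0.328, 0.045, -0.134]
}}

```text
time: 2.75
eef_pos: [0.4992, 0.1988, 0.3296]
tcp_rot: [0.001, 0.954, 0.3, -0.0]
contact_force: [0.5, 0.7, -0.3]
opening: 1.004
finger_force: 0.0
```

```bash
python3 - <<'E'
from h import *
s=ctrl.get_state();print(s['eef_pos'],R.from_quat(s['tcp_rot']).as_matrix().round(3),s['qpos'].round(2))
Y=R.from_euler('z',2,degrees=True).as_matrix()
plan([.5,-.1,.30],Y@RT,5)
plan([.5245,-.502,.215],Y@RT,12)
E
```

```text
[0.49920109 0.19883398 0.32958605] [[-1.     0.001  0.   ]
 [ 0.001  0.82   0.573]
 [ 0.     0.573 -0.82 ]] [-0.09 -0.14  1.93  0.61  1.44 -1.77]
[-0.0, -0.052, -0.029, -0.0, 0.004, -0.006]
[-0.0, -0.105, -0.059, -0.001, 0.008, -0.012]
[-0.001, -0.157, -0.088, -0.001, 0.012, -0.018]
[-0.001, -0.21, -0.118, -0.001, 0.016, -0.024]
[-0.001, -0.262, -0.147, -0.001, 0.02, -0.03]
[-0.002, -0.053, -0.026, -0.0, 0.002, -0.003]
[-0.004, -0.107, -0.051, -0.0, 0.003, -0.005]
[-0.007, -0.16, -0.077, -0.0, 0.005, -0.008]
[-0.009, -0.213, -0.103, -0.0, 0.007, -0.01]
[-0.011, -0.267, -0.128, -0.001, 0.009, -0.013]
[-0.013, -0.32, -0.154, -0.001, 0.01, -0.015]
[-0.015, -0.373, -0.179, -0.001, 0.012, -0.018]
[-0.018, -0.427, -0.205, -0.001, 0.014, -0.02]
[-0.02, -0.48, -0.231, -0.001, 0.015, -0.023]
[-0.022, -0.533, -0.256, -0.001, 0.017, -0.025]
[-0.024, -0.587, -0.282, -0.001, 0.019, -0.028]
[-0.026, -0.64, -0.308, -0.001, 0.02, -0.03]
```

>>> {"fn": "carry_out", "kwargs": {
  "deltas": [0, -0.05, -0.028, 0, 0.004, -0.006, 0, -0.1, -0.057, 0, 0.008, -0.012, 0, -0.15, -0.085, 0, 0.012, -0.018, 0, -0.2, -0.114, 0, 0.016, -0.024, 0, -0.25, -0.142, 0, 0.02, -0.03]
}}

```text
time: 3.38
eef_pos: [0.4976, -0.0875, 0.3028]
tcp_rot: [-0.016, 0.954, 0.299, -0.006]
contact_force: [0.6, -0.3, 0.1]
opening: 0.998
finger_force: 0.0
```

```bash
python3 - <<'E'
from h import *
s=ctrl.get_state();print(s['eef_pos'],s['qpos'].round(2))
Y=R.from_euler('z',2,degrees=True).as_matrix()
plan([.5245,-.502,.23],Y@RT,8)
E
```

```text
[ 0.49760566 -0.0875462   0.30276846] [-0.61 -0.    1.85  0.48  1.68 -2.26]
[-0.002, -0.048, -0.022, -0.001, -0.0, -0.0]
[-0.003, -0.096, -0.044, -0.001, -0.0, -0.0]
[-0.005, -0.143, -0.066, -0.002, -0.0, -0.001]
[-0.006, -0.191, -0.089, -0.002, -0.0, -0.001]
[-0.008, -0.239, -0.111, -0.003, -0.001, -0.001]
[-0.01, -0.287, -0.133, -0.003, -0.001, -0.001]
[-0.011, -0.335, -0.155, -0.004, -0.001, -0.001]
[-0.013, -0.382, -0.177, -0.004, -0.001, -0.001]
```

>>> {"fn": "carry_out", "kwargs": {
  "deltas": [-0.002, -0.048, -0.022, 0, 0, 0, -0.003, -0.096, -0.044, 0, 0, 0, -0.005, -0.143, -0.066, 0, 0, 0, -0.006, -0.191, -0.089, 0, 0, 0, -0.008, -0.239, -0.111, 0, 0, 0]
}}

```text
time: 4.0
eef_pos: [0.5146, -0.3466, 0.2571]
tcp_rot: [-0.016, 0.954, 0.299, -0.006]
contact_force: [0.0, -0.7, 0.1]
opening: 0.998
finger_force: 0.0
```

```bash
python3 - <<'E'
from h import *
s=ctrl.get_state();print(s['eef_pos'],s['qpos'].round(2))
Y=R.from_euler('z',2,degrees=True).as_matrix()
plan([.5245,-.502,.23],Y@RT,3)
E
```

```text
[ 0.51462375 -0.34656741  0.2570528 ] [-0.9   0.38  1.49  0.35  1.77 -2.52]
[-0.002, -0.048, -0.022, -0.001, -0.0, -0.001]
[-0.003, -0.096, -0.044, -0.003, -0.001, -0.001]
[-0.005, -0.143, -0.067, -0.004, -0.001, -0.002]
```

>>> {"fn": "carry_out", "kwargs": {
  "deltas": [-0.002, -0.045, -0.021, 0, 0, 0, -0.003, -0.09, -0.042, 0, 0, 0, -0.005, -0.143, -0.067, -0.004, -0.001, -0.002, -0.005, -0.143, -0.067, -0.004, -0.001, -0.002]
}}

```text
time: 4.5
eef_pos: [0.5233, -0.5034, 0.225]
tcp_rot: [-0.014, 0.953, 0.303, -0.007]
contact_force: [-0.2, 0.6, -0.9]
opening: 0.998
finger_force: 0.0
```

```bash
python3 - <<'E'
from h import *
s=ctrl.get_state();print(s['eef_pos'],s['qpos'].round(2))
S=snap('wrist','w1.png');P=cloud(S);im=S[0]
hsv=cv2.cvtColor(im,cv2.COLOR_RGB2HSV)
m=(im.max(2)<60)&(abs(P[...,0]-.524)<.075)&(abs(P[...,1]+.441)<.06)&(abs(P[...,2]-.13)<.05)
q=P[m];print(len(q))
if len(q)>50:
    print(q.mean(0),np.percentile(q,[2,98],axis=0));c=q.mean(0);u,sv,vt=np.linalg.svd(q-c,full_matrices=False);print(vt.round(3))
    Y=R.from_euler('z',2,degrees=True).as_matrix();L=(q@(Y@RT));print('tool coords 2/98',np.percentile(L,[2,50,98],axis=0).round(4),'tcp',(s['eef_pos']@(Y@RT)).round(4))
E
```

```text
[ 0.5232554  -0.50336879  0.22495546] [-1.01  0.68  1.13  0.31  1.87 -2.6 ]
2133
[ 0.5193422  -0.45971197  0.15286227] [[ 0.4714139  -0.46543957  0.14019101]
 [ 0.57571146 -0.45104201  0.15672405]]
[[ 0.999  0.009  0.03 ]
 [ 0.019  0.617 -0.787]
 [-0.026  0.787  0.616]]
tool coords 2/98 [[-0.5594 -0.3093 -0.4015]
 [-0.5009 -0.3034 -0.4001]
 [-0.4553 -0.2977 -0.3833]] tcp [-0.5054 -0.2978 -0.4835]
```

View pics/w1.png

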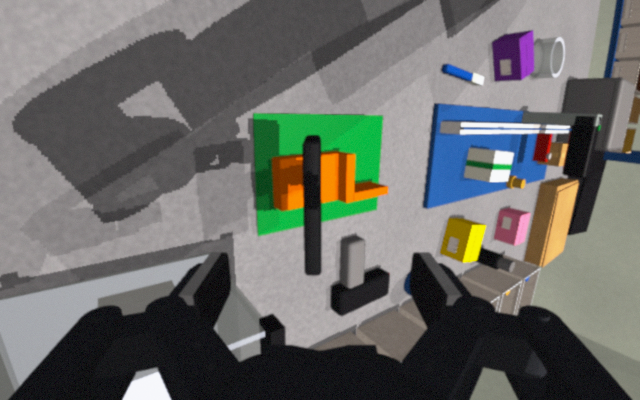

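The wrist view shows the plate edge-on at column 313, rows 135–275, between the open fingers. I'll advance along the tool axis.

>>> {"fn": "carry_out", "kwargs": {
  "deltas": [-0.001, -0.0055, 0.03, 0, 0, 0, -0.001, -0.0055, 0.065, 0, 0, 0, -0.001, -0.0055, 0.1, 0, 0, 0, -0.001, -0.0055, 0.131, 0, 0, 0, -0.001, -0.0055, 0.131, 0, 0, 0]
}}

```text
time: 5.18
eef_pos: [0.5231, -0.426, 0.1192]
tcp_rot: [-0.018, 0.953, 0.303, -0.007]
contact_force: [0.8, -0.6, 0.4]
opening: 1.0
finger_force: 0.0
```

>>> {"fn": "carry_out", "kwargs": {
  "deltas": [0, 0, 0, 0, 0, 0, 0, 0, 0, 0, 0, 0, 0, 0, 0, 0, 0, 0, 0, 0, 0, 0, 0, 0, 0, 0, 0, 0, 0, 0],
  "grip": 0,
  "grip_force": 120
}}

```text
time: 5.8
eef_pos: [0.523, -0.4297, 0.1191]
tcp_rot: [-0.017, 0.954, 0.301, -0.006]
contact_force: [1.0, -1.1, -3.4]
opening: 0.149
finger_force: 117.5
```

>>> {"fn": "carry_out", "kwargs": {
  "deltas": [0, 0.008, -0.012, 0, 0, 0, 0, 0.017, -0.025, 0, 0, 0, 0, 0.029, -0.041, 0, 0, 0, 0, 0.029, -0.041, 0, 0, 0]
}}

```text
time: 6.3
eef_pos: [0.5245, -0.4304, 0.1742]
tcp_rot: [-0.018, 0.954, 0.298, -0.004]
contact_force: [1.5, 0.0, -5.0]
opening: 0.149
finger_force: 117.3
```

```bash
python3 - <<'E'
from h import *
s=ctrl.get_state();A=R.from_quat(s['tcp_rot']).as_matrix();print(s['eef_pos'],A.round(3),s['qpos'].round(2),s['contact_force'])
S=snap('side');P=cloud(S);im=S[0];hsv=cv2.cvtColor(im,cv2.COLOR_RGB2HSV).astype(int)
X,Y,Z=np.moveaxis(P,2,0)
m=(hsv[...,0]>5)&(hsv[...,0]<18)&(hsv[...,1]>150)&(X>.4)&(X<.65)&(Y>-.5)&(Y<-.2)
q=P[m];print(len(q),np.percentile(q,[1,99],axis=0).round(3))
# lip top: highest z per y-bin ; 
for y in np.arange(-.41,-.25,.02):
    k=q[abs(q[:,1]-y)<.01]
    if len(k):print(round(y,2),np.percentile(k[:,2],[3,97]).round(3),np.percentile(k[:,0],[3,97]).round(3))
plan([.555,-.25,.165],RT,4)
E
```

```text
[ 0.52449248 -0.43041291  0.17419094] [[-0.999 -0.031 -0.017]
 [-0.036  0.821  0.57 ]
 [-0.003  0.57  -0.822]] [-0.95  0.59  1.35  0.32  1.71 -2.6 ] [ 1.50988699  0.03891765 -4.97566359]
430 [[ 0.503 -0.409  0.061]
 [ 0.566 -0.247  0.101]]
-0.41 [0.064 0.083] [0.505 0.564]
-0.39 [0.063 0.084] [0.505 0.567]
-0.37 [0.073 0.087] [0.504 0.566]
-0.35 [0.063 0.081] [0.503 0.505]
-0.33 [0.061 0.1  ] [0.504 0.562]
-0.31 [0.062 0.101] [0.503 0.558]
-0.29 [0.066 0.101] [0.553 0.564]
-0.27 [0.068 0.1  ] [0.552 0.563]
[-0.009, 0.036, 0.027, -0.001, -0.005, 0.008]
[-0.019, 0.071, 0.054, -0.002, -0.01, 0.015]
[-0.028, 0.107, 0.081, -0.003, -0.014, 0.023]
[-0.037, 0.142, 0.108, -0.003, -0.019, 0.03]
```

>>> {"fn": "carry_out", "kwargs": {
  "deltas": [-0.009, 0.036, 0.027, 0, -0.005, 0.008, -0.019, 0.071, 0.054, -0.001, -0.01, 0.015, -0.028, 0.107, 0.081, -0.002, -0.014, 0.023, -0.037, 0.142, 0.108, -0.002, -0.019, 0.03, -0.037, 0.142, 0.108, -0.002, -0.019, 0.03]
}}

```text
time: 6.98
eef_pos: [0.5533, -0.2456, 0.1624]
tcp_rot: [-0.001, 0.953, 0.303, -0.003]
contact_force: [-0.5, -1.3, -4.8]
opening: 0.146
finger_force: 118.4
```

```bash
python3 - <<'E'
from h import *
s=ctrl.get_state();print(s['eef_pos']);plan([.555,-.112,.165],RT,4);plan([.555,-.112,.134],RT,1)
E
```

```text
[ 0.55329669 -0.24560594  0.16240809]
[-0.001, 0.028, 0.019, 0.001, -0.002, 0.0]
[-0.001, 0.055, 0.038, 0.003, -0.003, 0.0]
[-0.002, 0.083, 0.056, 0.004, -0.005, 0.001]
[-0.002, 0.11, 0.075, 0.005, -0.007, 0.001]
[-0.002, 0.093, 0.1, 0.005, -0.007, 0.001]
```

>>> {"fn": "carry_out", "kwargs": {
  "deltas": [-0.001, 0.028, 0.019, 0.001, -0.002, 0, -0.001, 0.055, 0.038, 0.002, -0.003, 0, -0.002, 0.083, 0.056, 0.003, -0.005, 0.001, -0.002, 0.11, 0.075, 0.003, -0.005, 0.001, -0.002, 0.103, 0.085, 0.003, -0.005, 0.001]
}}

```text
time: 7.6
eef_pos: [0.5558, -0.1153, 0.1537]
tcp_rot: [0.0, 0.954, 0.3, 0.001]
contact_force: [-0.8, -0.5, -5.8]
opening: 0.147
finger_force: 118.5
```

```bash
cat > see.py <<'E'
from h import *
import sys
s=ctrl.get_state();print('tcp',s['eef_pos'].round(4),'F',s['contact_force'].round(1),'tau',s['wrist_torque'].round(2),'t',s['time']);print(R.from_quat(s['tcp_rot']).as_matrix().round(3).tolist())
for c in sys.argv[2:]:
    S=snap(c,sys.argv[1]+c+'.png');P=cloud(S);im=S[0];hsv=cv2.cvtColor(im,cv2.COLOR_RGB2HSV).astype(int)
    X,Y,Z=np.moveaxis(P,2,0)
    m=(hsv[...,0]>5)&(hsv[...,0]<18)&(hsv[...,1]>150)&(X>.43)&(X<.65)&(Y>-.5)&(Y<.35)&(Z>.012)
    q=P[m];print(c,'orange',len(q),np.percentile(q,[1,99],axis=0).round(4).tolist())
    k=q[q[:,1]>q[:,1].max()-.05];
    if len(k)>5: print(' lip',np.percentile(k,[3,97],axis=0).round(4).tolist(),cv2.minAreaRect(k[:,:2].astype(np.float32)))
    m=(Z>.061)&(Z<.075)&(X>.465)&(X<.6)&(Y>-.03)&(Y<.36)&((hsv[...,1]<50)&(hsv[...,2]>110)|(abs(hsv[...,0]-65)<15)&(hsv[...,1]>80))
    q=P[m]
    if len(q)>20: r=cv2.minAreaRect(q[:,:2].astype(np.float32));print(' carton',len(q),np.percentile(q,[1,99],axis=0).round(4).tolist(),r)
E
python3 see.py a top side
```

```text
tcp [ 0.5558 -0.1153  0.1537] F [-0.8 -0.5 -5.8] tau [-1.29  0.08 -0.04] t 7.6
[[-1.0, -0.0, 0.002], [0.001, 0.82, 0.573], [-0.002, 0.573, -0.82]]
top orange 655 [[0.5348, -0.0976, 0.0553], [0.5965, 0.0586, 0.083]]
 carton 720 [[0.5067, 0.0085, 0.062], [0.5672, 0.0888, 0.0735]] ((0.5369513034820557, 0.048914261162281036), (0.07998050004243851, 0.06030501425266266), 84.87303924560547)
side orange 576 [[0.5359, -0.095, 0.0389], [0.5985, 0.0662, 0.0779]]
 carton 550 [[0.5086, 0.01, 0.0613], [0.5702, 0.0907, 0.0713]] ((0.527047336101532, 0.10867121070623398), (0.07516704499721527, 0.217673659324646), 12.130593299865723)
```

>>> {"fn": "carry_out", "kwargs": {
  "deltas": [0, -0.008, 0.0085, 0, 0, 0, 0, -0.016, 0.017, 0, 0, 0, 0, -0.016, 0.017, 0, 0, 0]
}}

```text
time: 8.07
eef_pos: [0.5555, -0.1204, 0.1289]
tcp_rot: [0.002, 0.954, 0.301, 0.0]
contact_force: [-0.5, -0.1, -5.4]
opening: 0.15
finger_force: 118.5
```

```bash
python3 see.py b side
```

```text
tcp [ 0.5555 -0.1204  0.1289] F [-0.5 -0.1 -5.4] tau [-1.19  0.14  0.05] t 8.075
[[-1.0, 0.004, 0.002], [0.005, 0.818, 0.575], [0.001, 0.575, -0.818]]
side orange 370 [[0.5366, -0.1014, 0.0205], [0.5995, 0.0625, 0.0567]]
 carton 547 [[0.5086, 0.0105, 0.0614], [0.5703, 0.091, 0.0713]] ((0.524408221244812, 0.1623344123363495), (0.07173547148704529, 0.31437110900878906), 7.869556903839111)
```

View pics/bside.png

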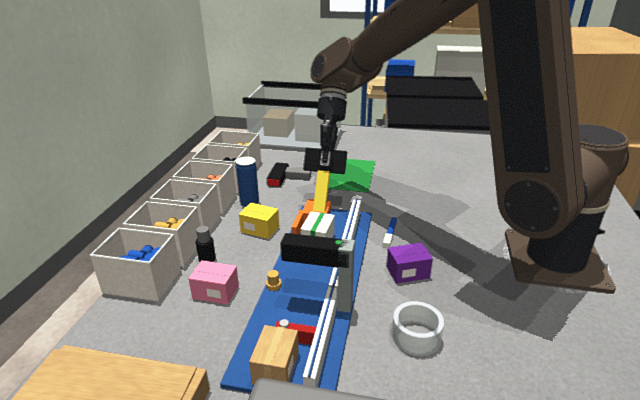

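The side view shows the lip at about (300,215), outside the carton, with the sole behind it. I'll press in the -x direction.

>>> {"fn": "carry_out", "kwargs": {
  "deltas": [0.008, 0.005, 0.0034, 0, 0, 0, 0.017, 0.005, 0.0034, 0, 0, 0, 0.026, 0.005, 0.0034, 0, 0, 0, 0.034, 0.005, 0.0034, 0, 0, 0, 0.042, 0.005, 0.0034, 0, 0, 0]
}}

```text
time: 8.75
eef_pos: [0.5139, -0.114, 0.1307]
tcp_rot: [0.002, 0.954, 0.3, 0.002]
contact_force: [1.3, -0.4, -5.1]
opening: 0.147
finger_force: 118.6
```

```bash
python3 see.py c top side
```

```text
tcp [ 0.5139 -0.114   0.1307] F [ 1.3 -0.4 -5.1] tau [-1.14 -0.23 -0.38] t 8.75
[[-1.0, 0.002, 0.005], [0.005, 0.82, 0.573], [-0.003, 0.573, -0.82]]
top orange 555 [[0.4954, -0.0966, 0.0322], [0.5559, 0.0606, 0.0605]]
 carton 732 [[0.4866, 0.0084, 0.0616], [0.5445, 0.0862, 0.0735]] ((0.5156083703041077, 0.04747855290770531), (0.05823808163404465, 0.07813019305467606), 0.08783122152090073)
side orange 187 [[0.4921, -0.0961, 0.0235], [0.5573, 0.2725, 0.1258]]
 carton 545 [[0.4871, 0.0074, 0.0619], [0.5459, 0.088, 0.0713]] ((0.5103181004524231, 0.1118716448545456), (0.06515306234359741, 0.21879693865776062), 5.386143207550049)
```

>>> {"fn": "carry_out", "kwargs": {
  "deltas": [0.005, 0, 0, 0, 0, 0, 0.009, 0, 0, 0, 0, 0, 0.012, 0, 0, 0, 0, 0, 0.0135, 0, 0, 0, 0, 0, 0.0135, 0, 0, 0, 0, 0]
}}

```text
time: 9.48
eef_pos: [0.5014, -0.1138, 0.1304]
tcp_rot: [0.002, 0.954, 0.3, 0.002]
contact_force: [5.5, 1.2, -6.1]
opening: 0.149
finger_force: 118.5
```

```bash
python3 see.py d top
```

```text
tcp [ 0.5014 -0.1138  0.1304] F [ 5.5  1.2 -6.1] tau [-1.16 -0.89 -1.05] t 9.475
[[-1.0, 0.002, 0.006], [0.005, 0.819, 0.573], [-0.003, 0.573, -0.819]]
top orange 644 [[0.4826, -0.0967, 0.0315], [0.5452, 0.0618, 0.0608]]
 carton 717 [[0.4743, 0.0084, 0.062], [0.5341, 0.0862, 0.074]] ((0.5041842460632324, 0.04718543216586113), (0.07998736202716827, 0.05867684260010719), 87.6763916015625)
```

>>> {"fn": "carry_out", "kwargs": {
  "deltas": [0, 0.0123, 0.0086, 0, 0, 0, 0.0001, 0.0287, 0.02, 0, 0, 0, 0.0002, 0.045, 0.0315, 0, 0, 0, 0.0003, 0.0614, 0.043, 0, 0, 0, 0.0004, 0.078, 0.0545, 0, 0, 0]
}}

```text
time: 10.15
eef_pos: [0.5016, -0.0199, 0.1307]
tcp_rot: [0.001, 0.955, 0.298, 0.003]
contact_force: [4.4, -3.1, -6.1]
opening: 0.152
finger_force: 118.8
```

```bash
python3 see.py e top
```

```text
tcp [ 0.5016 -0.0199  0.1307] F [ 4.4 -3.1 -6.1] tau [-1.96 -0.8  -0.85] t 10.15
[[-1.0, 0.001, 0.006], [0.004, 0.823, 0.569], [-0.004, 0.569, -0.823]]
top orange 755 [[0.4825, -0.0041, 0.0312], [0.5445, 0.1521, 0.0596]]
 lip [[0.5376, 0.1103, 0.0496], [0.5455, 0.1565, 0.0587]] ((0.5415588617324829, 0.1345246583223343), (0.00791789498180151, 0.04918188229203224), 0.5279229879379272)
 carton 758 [[0.474, 0.0962, 0.0628], [0.5319, 0.1742, 0.0736]] ((0.5029590725898743, 0.13539843261241913), (0.058088403195142746, 0.07894342392683029), 0.03473440185189247)
```

>>> {"fn": "carry_out", "kwargs": {
  "deltas": [0, 0.0164, 0.0115, 0, 0, 0, 0.0001, 0.0328, 0.023, 0, 0, 0, 0.0002, 0.0492, 0.0345, 0, 0, 0, 0.0003, 0.0656, 0.046, 0, 0, 0, 0.0004, 0.082, 0.0575, 0, 0, 0]
}}

```text
time: 10.82
eef_pos: [0.5013, 0.0807, 0.1303]
tcp_rot: [0.001, 0.954, 0.298, 0.002]
contact_force: [3.9, -3.4, -6.1]
opening: 0.15
finger_force: 118.8
```

```bash
python3 see.py f top
```

```text
tcp [0.5013 0.0807 0.1303] F [ 3.9 -3.4 -6.1] tau [-2.   -0.88 -0.88] t 10.825
[[-1.0, 0.001, 0.005], [0.004, 0.822, 0.569], [-0.004, 0.569, -0.822]]
top orange 749 [[0.4821, 0.0918, 0.0315], [0.5446, 0.2448, 0.131]]
 lip [[0.5373, 0.2019, 0.0501], [0.5454, 0.2503, 0.133]] ((0.5134718418121338, 0.23921403288841248), (0.04599105566740036, 0.0854414626955986), 64.24103546142578)
 carton 461 [[0.474, 0.1966, 0.0622], [0.5318, 0.2457, 0.0734]] ((0.5029234886169434, 0.22170619666576385), (0.051827311515808105, 0.05817040055990219), 89.89236450195312)
```

>>> {"fn": "carry_out", "kwargs": {
  "deltas": [0, 0.0164, 0.0115, 0, 0, 0, 0.0001, 0.0328, 0.023, 0, 0, 0, 0.0002, 0.0451, 0.0316, 0, 0, 0, 0.0002, 0.0525, 0.0367, 0, 0, 0, 0.0002, 0.0566, 0.0396, 0, 0, 0]
}}

```text
time: 11.5
eef_pos: [0.5012, 0.1499, 0.1302]
tcp_rot: [0.001, 0.954, 0.299, 0.002]
contact_force: [5.1, -3.7, -5.5]
opening: 0.151
finger_force: 118.8
```

```bash
python3 see.py g top
```

```text
tcp [0.5012 0.1499 0.1302] F [ 5.1 -3.7 -5.5] tau [-2.06 -0.91 -0.93] t 11.5
[[-1.0, 0.001, 0.005], [0.003, 0.822, 0.57], [-0.004, 0.57, -0.822]]
top orange 591 [[0.4824, 0.1611, 0.0304], [0.5445, 0.3247, 0.135]]
 lip [[0.5375, 0.2984, 0.0491], [0.5457, 0.329, 0.0586]] ((0.5415995121002197, 0.3139972984790802), (0.03194059059023857, 0.008315464481711388), 89.8864517211914)
 carton 474 [[0.4739, 0.2947, 0.0622], [0.5317, 0.3441, 0.0737]] ((0.502886176109314, 0.3197268843650818), (0.05161067470908165, 0.05807923153042793), 89.85260772705078)
```

Carton front is at 0.344 and the stop is at about 0.350. I'll make a slow final push.

>>> {"fn": "carry_out", "kwargs": {
  "deltas": [0, 0.0025, 0.0017, 0, 0, 0, 0, 0.0041, 0.0029, 0, 0, 0, 0, 0.0049, 0.0034, 0, 0, 0, 0, 0.0057, 0.004, 0, 0, 0, 0, 0.0057, 0.004, 0, 0, 0]
}}

```text
time: 12.18
eef_pos: [0.5015, 0.1555, 0.1303]
tcp_rot: [0.001, 0.955, 0.298, 0.002]
contact_force: [4.2, -7.8, -4.1]
opening: 0.149
finger_force: 119.3
```

```bash
python3 see.py h top
```

```text
tcp [0.5015 0.1555 0.1303] F [ 4.2 -7.8 -4.1] tau [-2.4  -0.64 -0.75] t 12.175
[[-1.0, -0.0, 0.005], [0.003, 0.823, 0.568], [-0.004, 0.568, -0.823]]
top orange 549 [[0.4824, 0.1662, 0.031], [0.5446, 0.3293, 0.1502]]
 lip [[0.5377, 0.2992, 0.0502], [0.5431, 0.3324, 0.0582]] ((0.5403337478637695, 0.3166307210922241), (0.005502499174326658, 0.03530490770936012), 0.324391633272171)
 carton 527 [[0.4739, 0.2946, 0.0629], [0.5318, 0.3498, 0.0741]] ((0.5029535293579102, 0.32240116596221924), (0.05825218930840492, 0.058477841317653656), 0.2560722529888153)
```

>>> {"fn": "carry_out", "kwargs": {
  "deltas": [0, 0.0013, 0.0009, 0, 0, 0, 0, 0.0025, 0.0017, 0, 0, 0, 0, 0.0025, 0.0017, 0, 0, 0]
}}

```text
time: 12.6
eef_pos: [0.5023, 0.1562, 0.1311]
tcp_rot: [-0.001, 0.955, 0.295, 0.003]
contact_force: [1.7, -16.8, 1.1]
opening: 0.147
finger_force: 120.6
```

```bash
python3 see.py i top side; python3 - <<'E'
from h import *
im=cv2.imread('pics/iside.png')[180:400,180:460];cv2.imwrite('pics/icrop.png',cv2.resize(im,None,fx=2.7,fy=2.7))
E
```

```text
tcp [0.5023 0.1562 0.1311] F [  1.7 -16.8   1.1] tau [-3.31 -0.38 -0.21] t 12.6
[[-1.0, -0.003, 0.006], [0.001, 0.826, 0.564], [-0.007, 0.564, -0.826]]
top orange 558 [[0.4824, 0.1657, 0.0317], [0.5444, 0.3305, 0.1586]]
 lip [[0.5377, 0.2988, 0.0504], [0.5431, 0.3341, 0.0584]] ((0.5404449105262756, 0.31630071997642517), (0.005551330279558897, 0.035795293748378754), 0.40315791964530945)
 carton 530 [[0.4739, 0.2946, 0.0628], [0.5318, 0.35, 0.0737]] ((0.5028514266014099, 0.3228047788143158), (0.05805991590023041, 0.057385314255952835), 0.07251256704330444)
side orange 482 [[0.4846, 0.1729, 0.0243], [0.5474, 0.3367, 0.1204]]
 lip [[0.5411, 0.3008, 0.0379], [0.5478, 0.3369, 0.0557]] ((0.5344751477241516, 0.33087509870529175), (0.024840349331498146, 0.062475260347127914), 35.33501052856445)
 carton 1040 [[0.4768, 0.2727, 0.0618], [0.5351, 0.3517, 0.071]] ((0.5063552856445312, 0.31163039803504944), (0.08322267234325409, 0.06017760932445526), 89.54364013671875)
```

View pics/icrop.png

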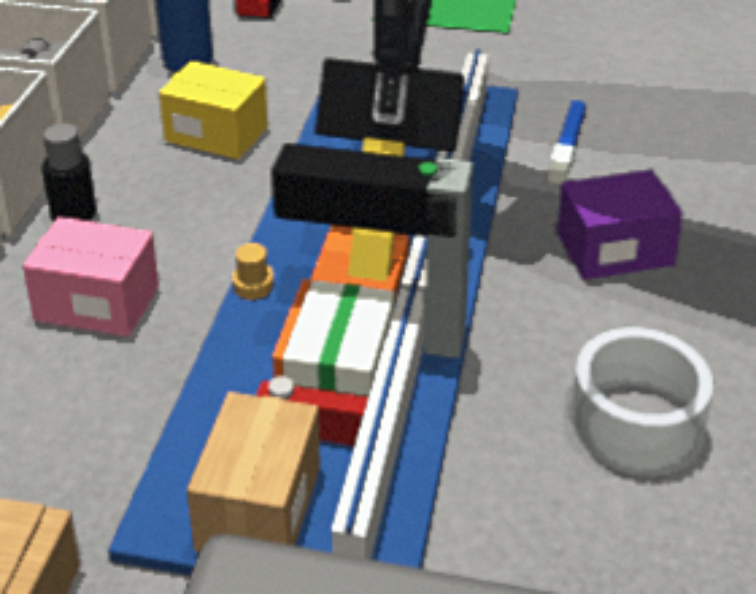

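The carton is in contact with the red stop and flush against the fence (crop, around (335,340)). I'll ease off, then retreat.

>>> {"fn": "carry_out", "kwargs": {
  "deltas": [0, -0.0025, -0.0017, 0, 0, 0, -0.003, -0.0035, -0.0024, 0, 0, 0, -0.007, -0.005, -0.0034, 0, 0, 0, -0.01, -0.0165, -0.0113, 0, 0, 0, -0.01, -0.04, -0.0275, 0, 0, 0]
}}

```text
time: 13.32
eef_pos: [0.5094, 0.1125, 0.1295]
tcp_rot: [0.0, 0.954, 0.301, -0.0]
contact_force: [-0.2, -0.0, -5.5]
opening: 0.146
finger_force: 118.5
```

```bash
python3 see.py j top side;python3 - <<'E'
from h import *
plan([.511,-.02,.132],RT,3)
E
```

```text
tcp [0.5094 0.1125 0.1295] F [-0.2 -0.  -5.5] tau [-1.22  0.08  0.  ] t 13.325
[[-1.0, 0.001, -0.0], [0.0, 0.818, 0.575], [0.001, 0.575, -0.818]]
top orange 691 [[0.49, 0.1256, 0.0316], [0.5506, 0.248, 0.1263]]
 lip [[0.4903, 0.2016, 0.0332], [0.5504, 0.2457, 0.0587]] ((0.5201860070228577, 0.22554627060890198), (0.06146904453635216, 0.04962318763136864), 0.6041332483291626)
 carton 532 [[0.4739, 0.2949, 0.0619], [0.5318, 0.3503, 0.0736]] ((0.5013787150382996, 0.27306124567985535), (0.15865986049175262, 0.059561312198638916), 88.23126983642578)
side orange 768 [[0.4919, 0.1661, 0.0209], [0.5545, 0.2908, 0.1229]]
 lip [[0.5089, 0.2443, 0.0294], [0.5547, 0.291, 0.1237]] ((0.5184215307235718, 0.2587186098098755), (0.0867205411195755, 0.047314710915088654), 16.17306137084961)
 carton 1052 [[0.477, 0.2726, 0.0617], [0.5357, 0.3515, 0.0711]] ((0.5066823363304138, 0.31158876419067383), (0.060163918882608414, 0.08187918365001678), 0.3740145266056061)
[-0.0, -0.035, -0.026, -0.0, 0.001, -0.001]
[-0.001, -0.07, -0.051, -0.0, 0.002, -0.002]
[-0.001, -0.105, -0.077, -0.001, 0.003, -0.004]
```

>>> {"fn": "carry_out", "kwargs": {
  "deltas": [0, -0.035, -0.026, 0, 0, 0, -0.001, -0.07, -0.051, 0, 0.002, -0.002, -0.001, -0.105, -0.076, 0, 0.002, -0.002, -0.003, -0.135, -0.11, 0, 0.002, -0.002, -0.003, -0.165, -0.148, 0, 0.002, -0.002]
}}

```text
time: 14.05
eef_pos: [0.5121, -0.1086, 0.1563]
tcp_rot: [0.0, 0.953, 0.302, -0.0]
contact_force: [0.5, -0.0, -6.0]
opening: 0.147
finger_force: 119.4
```

```bash
python3 - <<'E'
from h import *
print(ctrl.get_state()['eef_pos']);plan([.517,-.430,.160],RT,7)
E
```

```text
[ 0.51209371 -0.10858641  0.15630873]
[-0.001, -0.037, -0.027, 0.0, 0.0, -0.0]
[-0.001, -0.075, -0.054, 0.0, 0.0, -0.0]
[-0.002, -0.112, -0.081, 0.001, 0.0, -0.0]
[-0.003, -0.149, -0.107, 0.001, 0.0, -0.0]
[-0.004, -0.186, -0.134, 0.001, 0.0, -0.0]
[-0.004, -0.224, -0.161, 0.001, 0.0, -0.0]
[-0.005, -0.261, -0.188, 0.002, 0.0, -0.001]
```

>>> {"fn": "carry_out", "kwargs": {
  "deltas": [-0.001, -0.04, -0.029, 0, 0, 0, -0.001, -0.09, -0.065, 0, 0, 0, -0.003, -0.14, -0.101, 0, 0, 0, -0.004, -0.19, -0.137, 0.001, 0, 0, -0.004, -0.23, -0.166, 0.001, 0, 0]
}}

```text
time: 14.68
eef_pos: [0.5164, -0.3937, 0.1601]
tcp_rot: [0.001, 0.954, 0.301, 0.001]
contact_force: [0.3, 0.1, -5.3]
opening: 0.151
finger_force: 119.4
```

```bash
python3 - <<'E'
from h import *
print(ctrl.get_state()['eef_pos']);plan([.517,-.430,.150],RT,2);plan([.517,-.430,.126],RT,1)
E
```

```text
[ 0.51641446 -0.39371968  0.16012215]
[-0.0, -0.018, -0.006, -0.0, 0.001, -0.0]
[-0.001, -0.036, -0.013, -0.001, 0.003, -0.001]
[-0.001, -0.049, 0.007, -0.001, 0.003, -0.001]
```

>>> {"fn": "carry_out", "kwargs": {
  "deltas": [0, -0.018, -0.006, 0, 0, 0, -0.001, -0.036, -0.012, 0, 0.002, 0, -0.001, -0.043, -0.002, 0, 0.002, 0, -0.001, -0.049, 0.007, 0, 0.002, 0, -0.001, -0.049, 0.007, 0, 0.002, 0]
}}

```text
time: 15.3
eef_pos: [0.5168, -0.4254, 0.1247]
tcp_rot: [-0.0, 0.953, 0.302, -0.002]
contact_force: [0.2, -0.1, -5.3]
opening: 0.149
finger_force: 119.4
```

```bash
python3 see.py k side top
```

```text
tcp [ 0.5168 -0.4254  0.1247] F [ 0.2 -0.1 -5.3] tau [-1.13  0.04  0.01] t 15.3
[[-1.0, 0.001, -0.004], [-0.002, 0.817, 0.576], [0.003, 0.576, -0.817]]
side orange 434 [[0.4975, -0.4027, 0.0127], [0.5596, -0.2388, 0.0524]]
 carton 1059 [[0.4769, 0.2717, 0.0618], [0.5356, 0.3511, 0.0713]] ((0.5031439661979675, 0.1638890951871872), (0.3775264620780945, 0.06088860705494881), 88.71129608154297)
top orange 764 [[0.4958, -0.4078, 0.0156], [0.558, -0.2458, 0.0547]]
 lip [[0.5472, -0.2909, 0.0331], [0.5563, -0.2426, 0.0546]] ((0.551810622215271, -0.26704350113868713), (0.00952302198857069, 0.04997023940086365), 0.016968727111816406)
 carton 533 [[0.4739, 0.2947, 0.0622], [0.5319, 0.35, 0.0732]] ((0.5029601454734802, 0.32276666164398193), (0.05821510776877403, 0.05702486261725426), 0.016102027148008347)
```

>>> {"fn": "carry_out", "kwargs": {
  "deltas": [0, -0.0012, 0.0016, 0, 0, 0, 0, -0.0023, 0.0033, 0, 0, 0, 0, -0.0032, 0.0045, 0, 0, 0, 0, -0.0034, 0.0049, 0, 0, 0, 0, -0.0034, 0.0049, 0, 0, 0]
}}

```text
time: 16.02
eef_pos: [0.5172, -0.4277, 0.1208]
tcp_rot: [0.0, 0.954, 0.3, -0.0]
contact_force: [0.0, 0.1, -5.1]
opening: 0.149
finger_force: 119.5
```

>>> {"fn": "carry_out", "kwargs": {
  "deltas": [0, -0.0006, 0.0008, 0, 0, 0, 0, -0.0011, 0.0016, 0, 0, 0, 0, -0.0014, 0.0021, 0, 0, 0, 0, -0.0014, 0.0021, 0, 0, 0]
}}

```text
time: 16.52
eef_pos: [0.5174, -0.4279, 0.1191]
tcp_rot: [-0.0, 0.954, 0.3, -0.0]
contact_force: [-0.1, -2.1, -2.1]
opening: 0.147
finger_force: 119.9
```

>>> {"fn": "carry_out", "kwargs": {
  "deltas": [0, -0.0005, 0.0007, 0, 0, 0, 0, -0.0005, 0.0007, 0, 0, 0]
}}

```text
time: 16.77
eef_pos: [0.5175, -0.4281, 0.1188]
tcp_rot: [-0.0, 0.954, 0.3, 0.0]
contact_force: [-0.2, -3.2, 1.3]
opening: 0.151
finger_force: 120.4
```

>>> {"fn": "carry_out", "kwargs": {
  "deltas": [0, 0, 0, 0, 0, 0, 0, 0, 0, 0, 0, 0, 0, 0, 0, 0, 0, 0, 0, 0, 0, 0, 0, 0, 0, 0, 0, 0, 0, 0],
  "grip": 100,
  "grip_force": 20
}}

```text
time: 17.4
eef_pos: [0.5172, -0.4276, 0.1174]
tcp_rot: [-0.0, 0.954, 0.3, -0.0]
contact_force: [0.1, 0.1, -0.5]
opening: 1.003
finger_force: 0.0
```

>>> {"fn": "carry_out", "kwargs": {
  "deltas": [0, 0, -0.02, 0, 0, 0, 0, 0, -0.05, 0, 0, 0, 0, 0, -0.09, 0, 0, 0, 0, 0, -0.13, 0, 0, 0, 0, 0, -0.13, 0, 0, 0]
}}

```text
time: 18.02
eef_pos: [0.5178, -0.5055, 0.2293]
tcp_rot: [0.0, 0.955, 0.296, 0.002]
contact_force: [0.0, 0.6, -0.4]
opening: 0.996
finger_force: 0.0
```

```bash
python3 see.py l side top
```

```text
tcp [ 0.5178 -0.5055  0.2293] F [ 0.   0.6 -0.4] tau [-0.26 -0.    0.04] t 18.025
[[-1.0, -0.001, 0.004], [0.001, 0.824, 0.566], [-0.004, 0.566, -0.824]]
side orange 391 [[0.4986, -0.4047, 0.0126], [0.5606, 0.2728, 0.0563]]
 carton 1062 [[0.4769, 0.2721, 0.0615], [0.5357, 0.3514, 0.0712]] ((0.5067209005355835, 0.3109078109264374), (0.060104742646217346, 0.08368408679962158), 0.3810104429721832)
top orange 702 [[0.4961, -0.4104, 0.0153], [0.5585, -0.246, 0.0492]]
 carton 533 [[0.4739, 0.2947, 0.0623], [0.5317, 0.3503, 0.0738]] ((0.5028241276741028, 0.3222624957561493), (0.05802811682224274, 0.05699979141354561), 0.1655791848897934)
```

View pics/lside.png

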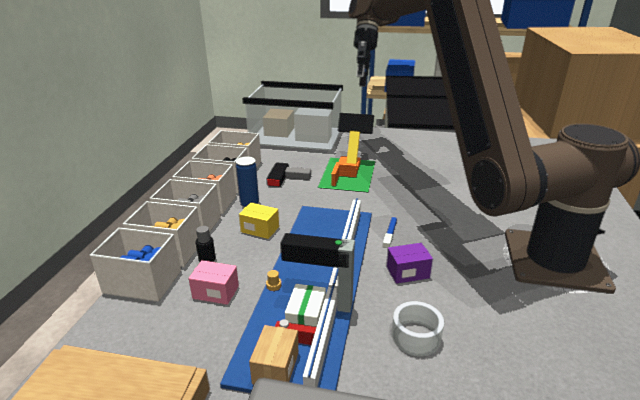

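The stick stands upright on the green pad at (347,165), the carton is at the red stop at (305,308), and the gripper is clear of both. I'm handing the job in.

```bash
python3 -c "
from plant import ctrl
print(ctrl.sign_off())"
```

```text
the job is handed in; nothing more can be done
None
```

I handed the job in at about 18 s: the carton is flush against the fence at the red stop and the stick stands released on the green pad; sign-off returned no verdict.

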